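# Hold the bean silo's gate open for brushing out

### The job

The empty bean silo is about to be brushed out, so make it ready: first push its open catch drawer fully home until it clicks into its catch, so that crumbs from the chute fall into it. Then pull the orange-handled gate lever on the silo's side forward, away from the column, against its spring all the way to its stop, and finish holding it there with the gripper, because the gate snaps shut when let go. Do not open the gate while the drawer is out, and leave the siphon brewer, cup, tin and brush where they are.

Things in the scene. Friction and masses are not known exactly. Their poses are not given: they have to be found in the camera images.
- silo: The countertop bean silo, fixed to the counter. White steel base 240 (x) x 200 (y) x 100 mm high with the catch drawer in its front, hopper above. Origin: on the counter, under the hopper's centre line; the base runs from 85 mm in front of it to 155 mm behind. Its x axis points level from the front (drawer) to the back (column), y to the left as seen from the robot, z up.
- lid_top (a point): Top of the black lid's knob, on the hopper's centre line, 422 mm above the silo's origin. Hopper: clear, round, 104 mm diameter, 265 to 390 mm up, with steel clamps and lid of 56 mm radius; behind it a white column 28 x 60 mm (81 to 109 mm behind the centre line, up to 370 mm). Below: steel funnel, chute with the curved gate, and a steel hanger plate 74 mm to the right.
- tray (a joint): The catch drawer (wood front 188 x 80 mm, top edge 90 mm above the counter). In m: 0 is fully home; grows as it slides out along the silo's -x, up to 0.15. About 1 N friction; between 14 and 6 mm a spring roller catch resists with up to about 6 N, further in it draws the drawer home; seated it rests within about 1 mm of 0.
- tray_handle (a point): Middle of the drawer's steel bow handle: a round bar about 10 mm thick and 90 mm long along the silo's y, 35 mm in front of the drawer's front face, 60 mm above the counter. It moves with the drawer; with the drawer home it lies at silo (-0.132, 0, 0.060).
- gate_lever (a joint): Gate and lever, turning together on a level cross pin along the silo's y. In rad: 0 is shut, the lever leaning 0.35 back (to the column) from upright, held by its spring; grows to 1.1 at the stop, gate open, the lever leaning 0.75 forward (silo -x). The spring pulls back with about 4 N at the handle when shut, 8 N at the stop. Let go, it snaps shut.
- lever_grip (a point): Middle of the orange handle: a round bar of 22 mm diameter, 72 mm long, parallel to the silo's y, standing out sideways at the lever's end (silo y -100 to -172 mm, middle -138 mm). It swings on a circle of radius 120 mm about the pin in the silo's x-z plane: 293 mm above the counter when shut, 300 at most, 268 at the stop.
- pivot (a point): Fixed point on the pin's axis, in the plane in which the handle's middle swings: silo (0, -0.138, 0.180). The lever, a flat steel bar 15 x 6 mm and 122 mm long, rises from the pin's right-hand end at silo y = -90 mm and carries the orange handle at its upper end.
- siphon: Bystander, loose: glass siphon coffee brewer on a round steel foot of 116 mm diameter with a black-handled stand, 322 mm high. Origin: centre of the foot's underside. Must not be disturbed.
- cup: Bystander, loose: white mug, 76 mm across, 62 mm high, handle at its +y. Origin: centre of its underside. Must not be disturbed.
- bean_tin: Bystander, loose: closed green tin, 72 mm across, 100 mm high. Origin: centre of its underside. Must not be disturbed.
- brush: Bystander, loose: cleaning brush 170 mm long, lying along its x axis, bristles to +x. Origin: middle of its underside. Must not be disturbed.

How it is judged:
On the way, in this order (a step that is already met when the one before it is completed fails the run):
1. the catch drawer is home in its catch (value of joint tray below 0.004 m), for 0.3 s.
2. the gate lever is pulled forward to its stop (value of joint gate_lever above 1.05 rad and value of joint tray below 0.004 m), for 0.5 s.
At the end, for the whole second after the job is handed in: The drawer is home (within 4 mm), and the gripper's fingers are still holding the gate lever at its stop (within 0.05 rad, at rest, with more than 2 N of contact); siphon, cup, tin and brush within 30 mm of where they stood (all of step 2 and velocity of joint gate_lever between -0.1 and 0.1 rad/s and contact force between the fingers and gate_lever above 2 N and distance of each of siphon, cup, bean_tin, brush from where it was at the start of the episode below 0.03 m); the arm keeps its last pose, push and grip.
It fails at once if the gate is opened while the drawer is out (value of joint gate_lever above 0.3 rad and value of joint tray above 0.015 m).
It fails at once if siphon, cup or tin tipped over (angle between any of siphon, cup, bean_tin's own z axis and vertical above 0.5 rad).
It fails at once if a bystander is shoved away (distance of any of siphon, cup, bean_tin, brush from where it was at the start of the episode above 0.03 m).
It also fails if it takes over 58 s, if anything falls off the work surface, if the arm or the gripper's body presses on something with over 40 N, if the wrist force passes 120 N, or if a joint passes its speed limit or range.

### The arm

A 7-joint arm with a two-finger parallel gripper is mounted at the origin on the work surface. World frame = base frame: x ahead of the robot, y to its left, z up, the work surface at z = 0. Lengths are in m, angles in rad, forces in N, time in s.
With the tool pointing down it reaches from about 0.425 to 0.825 m from the base axis. Payload 3.6 kg.
Tool frame: the origin (TCP) lies on the mounting face of the last link; the fingertips stand 186 mm ahead of it and the grasp point (between the pads) lies 167 mm ahead of it; z points along the fingers, y is the line along which they close (so a half turn about z gives the same grasp; the last joint's range is limited). The gripper opens to 93 mm and grips with 3 to 60 N. Pads are 15 mm wide; open, the fingers measure 128 mm over their backs; the gripper's body (75 mm by 188 mm) begins 65 mm behind the grasp point.
Start: joints at [-1.157, 0.615, -0.013, 1.423, 0.008, 1.103, -0.04], TCP at [0.277, 0.588, 0.405] pointing down, gripper open.
Joint ranges: [-3.12, 3.12], [-0.3, 2.06], [-1.34, 1.32], [0.26, 2.42], [-1.36, 4.5], [0.01, 1.98], [-2.84, 2.84]. Speed limits (rad/s): [2.79, 2.79, 3.14, 3.14, 3.14, 3.14, 3.14].

### API

Orientations are given as a unit quaternion [w, x, y, z].
In Python, from station import manip, read_camera, camera_params gives the robot as it stands.
- The arm moves only by the tool apply_moves, never from a script. Its argument "series" is a list of rows, each a list of 2 entries, a list of its own where there are three numbers: the shift along the tool's x, y, z in cm, then the turn, a rotation vector about the tool's x, y, z in rad. In form: [[[dx, dy, dz], [ax, ay, az]], ...]. A call has 1 to 8 rows; each row shifts and turns the commanded pose from where the row before left it, along the tool's axes as they then stand; what a row does not reach is not made up. A row lasts 1/10 s, in which the tool goes at most 50 mm and 8.59 degrees, less where a joint would pass 70% of its speed; a pose out of reach is approached as far as the arm can. A call with a gripper value outside its range is refused whole. "fingers" is the closure, from -1 (fully open) to 1 (shut), set as the call begins (left out, the last holds). The fingers move at their own pace and stop on an object; "grip_force" is the grip in N (left out, the last holds). Time passes only in rows, so rows that do not move let the fingers close. It gives the time, the measured TCP pose, the force, the opening and the grip force at its end, in the units of the state.
- manip.get_state(): the state, without advancing time (a new reading comes with each control period).
- read_camera(name): name is "scene" or "top" or "wrist"; returns (picture, depth): 384x512x3 uint8, blue, green, red; 384x512 float32, m along the optical axis (not along the pixel's ray), 0 where there is no reading.
- camera_params(name): a dict with "camera_matrix" (3x3 intrinsics, pixels), "world_to_cam" (4x4, takes a point from world to camera coordinates). Camera axes: x right, y down, z forward; pixel columns grow to the right and rows downward; lengths in m; the calibration is good to about 2 mm. A picture is of the moment at which its call begins: read the wrist's pose just before it. camera_params takes no time and is no camera call; for the wrist camera it gives the pose at the moment of the call.
- manip.job_done(): hands the job in; it is judged then, once.
The state is a dict: "time": time; "qpos": joint angles; "joint_vel": joint speeds; "effort": joint torques, N m; "tcp_pos": TCP position; "eef_rot": TCP orientation; "ft_force": force on the tool from outside, world axes, zero at the start; "torque": the same for the moment, N m; "opening": finger opening in m; "grip_force": force on a finger pad.
Only numpy, scipy, OpenCV 4.12 (cv2) and the standard library are available. Lean on these libraries where they do the work, as an engineer would, in place of code of your own. Each camera call takes 0.05 s, during which the arm holds its last target. There are 200 camera calls.

## Working session

There is one attempt and no reset: what is moved stays moved. The work goes in short steps, Python scripts to look and compute and a tool call to move; the robot and the scene stay as the last step left them, time stands still between calls to the robot, and variables do not carry over. Pictures are saved under pics/ and viewed, at most 10 in all, crops included, and the job is handed in when it is done.

Besides the shell and the picture viewer there is one more tool, called after ">>>" as name(argument=value, ...), one argument or row to a line, values as JSON. apply_moves: Moves the arm, as the interface text tells. Its arguments: {"type":"object","properties":{"series":{"type":"array","items":{"type":"array"}},"fingers":{"type":"number"},"grip_force":{"type":"number"}},"required":["series"]}

```bash
mkdir -p pics
cat > h.py <<'E'
import numpy as np, cv2
from station import manip, read_camera, camera_params
def pts(name,dep):
    p=camera_params(name);K=np.array(p["camera_matrix"]);T=np.linalg.inv(np.array(p["world_to_cam"]))
    v,u=np.mgrid[0:dep.shape[0],0:dep.shape[1]]
    P=np.stack([(u-K[0,2])/K[0,0]*dep,(v-K[1,2])/K[1,1]*dep,dep,np.ones_like(dep)],-1)
    return (P@T.T)[...,:3]
E
python3 - <<'E'
from h import *
s=manip.get_state();print(s)
for n in ["scene","top"]:
    im,d=read_camera(n);cv2.imwrite(f"pics/{n}0.png",im);np.save(n+"d.npy",d)
    P=pts(n,d);h=cv2.cvtColor(im,cv2.COLOR_BGR2HSV)
    m=((h[...,0]>5)&(h[...,0]<18)&(h[...,1]>190)&(h[...,2]>120)).astype(np.uint8)
    k,l,st,c=cv2.connectedComponentsWithStats(m)
    for i in range(1,k):
        if st[i,4]>30:
            q=P[(l==i)&(d>0)];print(n,st[i],q.mean(0),q.min(0),q.max(0))
E
```

```text
{'time': 0.0, 'qpos': array([-1.15750395,  0.61590813, -0.01266537,  1.42487178,  0.00810069,
        1.10340375, -0.0403873 ]), 'joint_vel': array([ 0.00151357, -0.00059438,  0.00262975,  0.00042178,  0.00032073,
       -0.00045106, -0.00054878]), 'effort': array([ 7.30408046e-04, -4.58948779e+01,  2.09239433e-01, -1.65741152e+01,
       -6.11386495e-02,  2.07504735e-02,  2.17163310e-04]), 'tcp_pos': array([0.27657165, 0.58787964, 0.40359662]), 'eef_rot': array([-2.72939950e-04,  2.18069890e-01,  9.75932328e-01, -1.24100988e-03]), 'ft_force': array([ 0.21934702, -0.36700788, -0.2508832 ]), 'torque': array([-0.01607971,  0.00502978, -0.05308127]), 'grip_force': 0.0, 'opening': 0.09311007296430798}
scene [460  74  19  19  99] [0.17167337 1.14078136 0.26410067] [-0.12038944  1.12308015  0.11862201] [0.23118949 1.38447979 0.2866895 ]
scene [257 208  24  10 101] [ 0.69697331 -0.03093859  0.30326383] [ 0.68922629 -0.06634604  0.29678003] [0.70385791 0.0009084  0.30765078]
```

View pics/scene0.png

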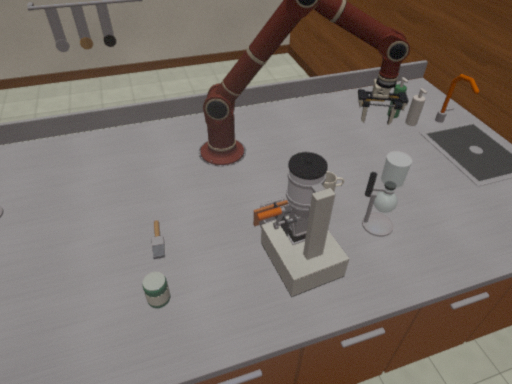

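View pics/top0.png

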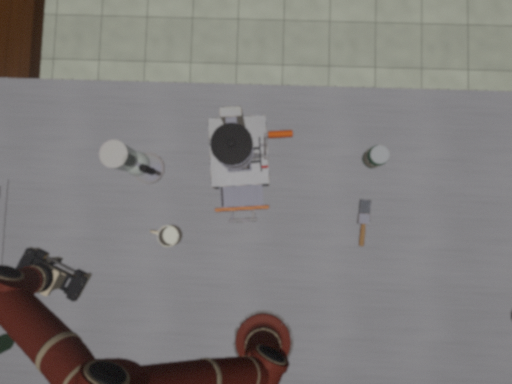

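The top view shows the silo at about (240,150), the lever handle at (280,134), the drawer front at (242,209) with its bow at (243,218), the cup at (170,236), the siphon at (130,160), the tin at (378,156) and the brush at (363,222). Next I measure these.

Run:
```python
from h import *
im=cv2.imread("pics/top0.png");d=np.load("topd.npy");P=pts("top",d);h=cv2.cvtColor(im,cv2.COLOR_BGR2HSV)
roi=np.zeros(d.shape,bool);roi[95:235,195:300]=1
def line(n,q):
    print(n,len(q),np.median(q,0).round(4),q.min(0).round(3),q.max(0).round(3))
org=roi&(h[...,0]<20)&(h[...,1]>120)
hd=org.copy();hd[:,:268]=0;hd[150:]=0
line("handle",P[hd]);r=cv2.minAreaRect(P[hd][:,:2].astype(np.float32));print(r)
fr=org.copy();fr[:200]=0
line("front",P[fr]);r=cv2.minAreaRect(P[fr][:,:2].astype(np.float32));print(r)
q=P[fr];print("front slope dx/dy",np.polyfit(q[:,1],q[:,0],1))
lid=roi&(P[...,2]>.385)&(P[...,2]<.43)&(np.hypot(P[...,0]-np.median(P[143,232,0]),P[...,1]-P[143,232,1])<.08)
line("lid",P[lid]);print(cv2.minEnclosingCircle(P[lid][:,:2].astype(np.float32)))
b=roi&(abs(P[...,2]-.1)<.006);line("base",P[b]);print(cv2.minAreaRect(P[b][:,:2].astype(np.float32)))
bow=roi.copy();bow[:213]=0;bow&=(P[...,2]>.03)&(P[...,2]<.08);line("bow",P[bow])
for n,(u,v) in dict(cup=(170,236),siph=(115,155),siphfoot=(152,168),tin=(378,156),brush=(363,222)).items(): print(n,P[v,u].round(3))
```

```text
handle 137 [ 0.691 -0.031  0.302] [ 0.457 -0.063  0.294] [0.7   0.012 1.33 ]
((0.5785157084465027, -0.025941669940948486), (0.0641690269112587, 0.2459307312965393), 87.37352752685547)
front 53 [0.4761 0.0809 0.0909] [0.467 0.002 0.086] [0.485 0.168 0.095]
((0.4759584367275238, 0.08468668907880783), (0.004255878739058971, 0.16670984029769897), 5.142797470092773)
front slope dx/dy [-0.08790814  0.4834044 ]
lid 1421 [0.6367 0.0987 0.4042] [0.583 0.045 0.392] [0.694 0.154 0.425]
((0.6386045217514038, 0.09925880283117294), 0.056063294410705566)
base 1935 [0.6143 0.0698 0.1001] [ 0.466 -0.006  0.094] [0.799 0.209 0.106]
((0.6313784122467041, 0.09888383746147156), (0.32504594326019287, 0.20019614696502686), 4.949991226196289)
bow 117 [0.4368 0.0849 0.0645] [0.426 0.032 0.057] [0.46 0.13 0.07]
cup [0.367 0.351 0.004]
siph [0.612 0.437 0.322]
siphfoot [0.595 0.374 0.181]
tin [ 0.669 -0.38   0.099]
brush [ 0.439 -0.353  0.018]
```

>>> apply_moves(
  series=[
    [[0, 0, 0], [0, 0, -0.132]],
    [[0, 0, 0], [0, 0, -0.132]],
    [[0, 0, 0], [0, 0, -0.132]],
    [[0, 0, 0], [0, 0, -0.131]],
    [[-0.7, -4, 0], [0, 0, 0]],
    [[-0.7, -4, 0], [0, 0, 0]],
    [[-0.7, -4, 0], [0, 0, 0]],
    [[-0.7, -4, 0], [0, 0, 0]],
  ],
  fingers=1,
  grip_force=20,
)

```text
time: 0.9
tcp_pos: [0.3188, 0.4294, 0.4043]
eef_rot: [-0.0, -0.044, 0.999, -0.001]
ft_force: [0.4, -0.1, -0.5]
opening: 0.0334
grip_force: 0.0
```

>>> apply_moves(
  series=[
    [[-0.7, -4, 0], [0, 0, 0]],
    [[-0.7, -4, 0], [0, 0, 0]],
    [[-0.7, -4, 0], [0, 0, 0]],
    [[-0.7, -4, 0], [0, 0, 0]],
    [[-0.7, -4, 0], [0, 0, 0]],
    [[-0.7, -4, 0], [0, 0, 0]],
    [[-0.7, -4, 0], [0, 0, 0]],
    [[-0.7, -4, 0], [0, 0, 0]],
  ],
)

```text
time: 1.7
tcp_pos: [0.4022, 0.1156, 0.4047]
eef_rot: [-0.0, -0.044, 0.999, -0.0]
ft_force: [0.4, -0.2, 0.0]
opening: 0.0006
grip_force: 0.0
```

>>> apply_moves(
  series=[
    [[0, 0, 0], [0, 0, 0]],
    [[0, 0, 0], [0, 0, 0]],
    [[0, 0, 0], [0, 0, 0]],
  ],
)

```text
time: 2.0
tcp_pos: [0.4019, 0.1184, 0.4046]
eef_rot: [-0.0, -0.045, 0.999, 0.0]
ft_force: [0.8, 0.7, -0.1]
opening: 0.0007
grip_force: 0.0
```

Run:
```python
from h import *
im,d=read_camera("wrist");cv2.imwrite("pics/w1.png",im);np.save("w1.npy",d)
P=pts("wrist",d)
p=camera_params("wrist");T=np.linalg.inv(np.array(p["world_to_cam"]));print("cam",T[:3,3])
O=np.array([.6386,.0993]);R=np.array([[.9962,.0872],[-.0872,.9962]])
S=(P[...,:2]-O)@R.T
m=(d>0)&(P[...,2]>.045)&(P[...,2]<.08)&(S[...,0]<-.18)&(S[...,0]>-.25)&(abs(S[...,1])<.06)
print("bow",m.sum(),np.median(S[m],0),S[m].min(0),S[m].max(0),np.percentile(P[m][:,2],[5,50,95]))
v,u=np.nonzero(m);print(u.mean(),v.mean())
m=(d>0)&(P[...,2]>.08)&(P[...,2]<.096)&(S[...,0]<-.12)&(S[...,0]>-.2)
print("front",m.sum(),S[m].min(0),S[m].max(0))
```

```text
cam [0.33389883 0.11271698 0.38513299]
bow 1315 [-0.20426463  0.00057789] [-0.20980095 -0.04783889] [-0.18034649  0.0521402 ] [0.06133318 0.06471646 0.06658312]
219.93688212927756 209.4
front 121 [-0.16889744 -0.09083791] [-0.15762933 -0.07931712]
```

View pics/w1.png

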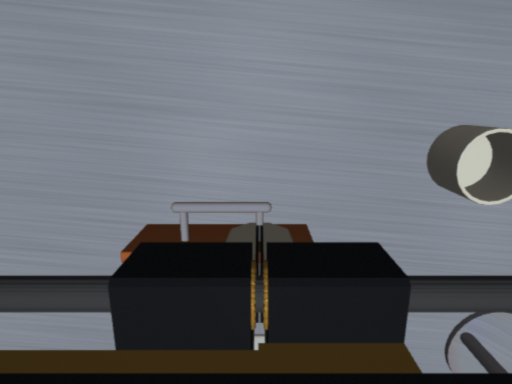

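The wrist view shows the bow at (220,208), about 24 mm ahead of the tool axis, with the cup well off at (480,165). I'll shift 4 cm sideways and go down.

>>> apply_moves(
  series=[
    [[0, -2, 2.5], [0, 0, 0]],
    [[0, -2, 2.5], [0, 0, 0]],
    [[0, 0, 2.5], [0, 0, 0]],
    [[0, 0, 2.5], [0, 0, 0]],
    [[0, 0, 2.5], [0, 0, 0]],
    [[0, 0, 2.5], [0, 0, 0]],
    [[0, 0, 2.4], [0, 0, 0]],
    [[0, 0, 0], [0, 0, 0]],
  ],
)

```text
time: 2.85
tcp_pos: [0.4049, 0.0788, 0.2286]
eef_rot: [-0.003, -0.045, 0.999, -0.0]
ft_force: [-0.5, 0.8, 0.1]
opening: 0.0002
grip_force: 0.0
```

Run:
```python
from h import *
s=manip.get_state();print(s['tcp_pos'],s['ft_force'],s['qpos'])
im,d=read_camera("wrist");cv2.imwrite("pics/w2.png",im)
```

```text
[0.40493616 0.07875272 0.22863187] [-0.50161217  0.8251829   0.05003536] [-0.21918868  0.57880857 -0.03674471  2.25715035  0.06284594  0.31215793
  1.35138876]
```

>>> apply_moves(
  series=[
    [[-1, 0, 0], [0, 0, 0]],
    [[-1, 0, 0], [0, 0, 0]],
    [[-1, 0, 0], [0, 0, 0]],
    [[-1, 0, 0], [0, 0, 0]],
    [[-1, 0, 0], [0, 0, 0]],
    [[-1, 0, 0], [0, 0, 0]],
  ],
)

```text
time: 3.5
tcp_pos: [0.4664, 0.0826, 0.231]
eef_rot: [0.0, -0.043, 0.999, 0.0]
ft_force: [-2.4, 0.5, 0.8]
opening: 0.0002
grip_force: 0.9
```

```bash
cat >> h.py <<'E'
O=np.array([.6386,.0993]);R=np.array([[.9962,.0872],[-.0872,.9962]])
def bow():
    s=manip.get_state();t=s['tcp_pos']
    print(s['time'],"tcp silo",(R@(t[:2]-O)).round(4),t[2].round(4),s['ft_force'].round(1))
    for n in ("top","wrist"):
        im,d=read_camera(n);P=pts(n,d);S=(P[...,:2]-O)@R.T
        m=(d>0)&(P[...,2]>.05)&(P[...,2]<.07)&(S[...,0]<-.11)&(S[...,0]>-.25)&(abs(S[...,1])<.05)&(abs(S[...,1])>.015)
        print(n,m.sum(), np.percentile(S[m][:,0],[2,20,50,80]).round(4) if m.any() else "")
        m=(d>0)&(P[...,2]>.08)&(P[...,2]<.094)&(S[...,0]<-.085)&(S[...,0]>-.25)&(abs(S[...,1])<.092)
        print(" front",m.sum(),np.percentile(S[m][:,0],[5,50,95]).round(4) if m.any() else "")
    return im
E
python3 - <<'E'
from h import *
bow()
E
```

```text
3.5 tcp silo [-0.173  -0.0016] 0.231 [-2.4  0.5  0.8]
top 6 [-0.1617 -0.1585 -0.1316 -0.1263]
 front 145 [-0.1246 -0.1184 -0.1134]
wrist 27 [-0.1808 -0.1803 -0.1802 -0.18  ]
 front 290 [-0.1807 -0.1217 -0.1202]
```

>>> apply_moves(
  series=[
    [[-0.6, 0, 0], [0, 0, 0]],
    [[-0.6, 0, 0], [0, 0, 0]],
    [[-0.5, 0, 0], [0, 0, 0]],
    [[-0.4, 0, 0], [0, 0, 0]],
    [[-0.4, 0, 0], [0, 0, 0]],
    [[0, 0, 0], [0, 0, 0]],
    [[0, 0, 0], [0, 0, 0]],
  ],
)

```text
time: 4.3
tcp_pos: [0.4859, 0.0843, 0.2297]
eef_rot: [-0.008, -0.044, 0.999, -0.001]
ft_force: [-9.8, -1.0, 6.3]
opening: 0.0002
grip_force: 5.1
```

Run:
```python
from h import *
bow()
```

```text
4.3 tcp silo [-0.1535 -0.0016] 0.2297 [-9.8 -1.   6.3]
top 2 [-0.1443 -0.1437 -0.1427 -0.1416]
 front 78 [-0.1079 -0.1019 -0.0965]
wrist 38 [-0.1659 -0.1656 -0.1654 -0.1652]
 front 251 [-0.1655 -0.1634 -0.1068]
```

>>> apply_moves(
  series=[
    [[-0.3, 0, 0], [0, 0, 0]],
    [[-0.3, 0, 0], [0, 0, 0]],
    [[0, 0, 0], [0, 0, 0]],
    [[0, 0, 0], [0, 0, 0]],
  ],
)

```text
time: 4.8
tcp_pos: [0.4951, 0.0851, 0.2301]
eef_rot: [-0.002, -0.044, 0.999, -0.0]
ft_force: [-5.0, 0.0, -1.3]
opening: 0.0005
grip_force: 2.4
```

Run:
```python
from h import *
bow()
```

```text
4.8 tcp silo [-0.1442 -0.0017] 0.2301 [-5.   0.  -1.3]
top 0 
 front 75 [-0.0968 -0.0896 -0.0857]
wrist 34 [-0.1547 -0.1545 -0.1543 -0.1542]
 front 299 [-0.1544 -0.0966 -0.0954]
```

It snapped in: the front face is now at about -0.096 (home is -0.097). I'll press once more, then back off and check.

>>> apply_moves(
  series=[
    [[-0.3, 0, 0], [0, 0, 0]],
    [[0, 0, 0], [0, 0, 0]],
    [[0, 0, 0], [0, 0, 0]],
    [[0, 0, 0], [0, 0, 0]],
    [[1, 0, 0], [0, 0, 0]],
    [[2, 0, 0], [0, 0, 0]],
    [[2, 0, 0], [0, 0, 0]],
    [[0, 0, 0], [0, 0, 0]],
  ],
)

```text
time: 5.7
tcp_pos: [0.4488, 0.0813, 0.2313]
eef_rot: [0.001, -0.044, 0.999, 0.0]
ft_force: [-0.1, 0.6, 0.3]
opening: 0.0003
grip_force: 0.0
```

Run:
```python
from h import *
bow()
```

```text
5.7 tcp silo [-0.1906 -0.0013] 0.2313 [-0.1  0.6  0.3]
top 77 [-0.1371 -0.1353 -0.1299 -0.1218]
 front 181 [-0.097  -0.0915 -0.086 ]
wrist 17 [-0.1968 -0.1965 -0.1963 -0.1959]
 front 146 [-0.197  -0.1954 -0.1948]
```

Drawer is home: the bow's front edge is at -0.137, which matches. Next: rise, shift right, turn 90° and lean outwards so the wrist camera clears the lid.

>>> apply_moves(
  series=[
    [[0, 0, -4], [0, 0, 0]],
    [[0, 0, -4], [0, 0, 0]],
    [[0, 0, -4], [0, 0, 0]],
    [[0, 0, -4], [0, 0, 0]],
    [[0, 0, -4], [0, 0, 0]],
    [[0, 0, -4], [0, 0, 0]],
    [[0, -3, -4], [0, 0, 0]],
    [[0, -4, -4], [0, 0, 0]],
  ],
  fingers=-1,
)

```text
time: 6.6
tcp_pos: [0.4562, 0.0166, 0.5496]
eef_rot: [0.003, -0.046, 0.999, 0.0]
ft_force: [1.3, -1.0, -0.7]
opening: 0.0604
grip_force: 0.0
```

>>> apply_moves(
  series=[
    [[0, -4, 0], [0, 0, 0]],
    [[0, -4, 0], [0, 0, 0]],
    [[0, -4, 0], [0, 0, 0]],
    [[0, -3, 0], [0, 0, 0]],
    [[0, 0, 0], [0, 0, 0.143]],
    [[0, 0, 0], [0, 0, 0.143]],
    [[0, 0, 0], [0, 0, 0.143]],
    [[0, 0, 0], [0, 0, 0.143]],
  ],
)

```text
time: 7.4
tcp_pos: [0.4694, -0.1339, 0.5471]
eef_rot: [0.002, 0.243, 0.97, -0.0]
ft_force: [0.0, -0.3, 0.5]
opening: 0.0929
grip_force: 0.0
```

>>> apply_moves(
  series=[
    [[0, 0, 0], [0, 0, 0.143]],
    [[0, 0, 0], [0, 0, 0.143]],
    [[0, 0, 0], [0, 0, 0.143]],
    [[0, 0, 0], [0, 0, 0.143]],
    [[0, 0, 0], [0, 0, 0.143]],
    [[0, 0, 0], [0, 0, 0.143]],
    [[0, 0, 0], [0, 0, 0.141]],
    [[0, 0, 0], [0, 0, 0]],
  ],
)

```text
time: 8.2
tcp_pos: [0.4693, -0.1335, 0.547]
eef_rot: [0.002, 0.676, 0.737, 0.001]
ft_force: [0.3, -0.1, 0.0]
opening: 0.0931
grip_force: 0.0
```

>>> apply_moves(
  series=[
    [[0, 0, 0], [0, 0.125, 0]],
    [[0, 0, 0], [0, 0.125, 0]],
    [[0, 0, 0], [0, 0.125, 0]],
    [[0, 0, 0], [0, 0.125, 0]],
    [[0, 0, 0], [0, 0, 0]],
    [[0, 0, 0], [0, 0, 0]],
  ],
)

```text
time: 8.8
tcp_pos: [0.4687, -0.1338, 0.5462]
eef_rot: [-0.181, 0.655, 0.715, 0.166]
ft_force: [-0.8, 0.3, 0.1]
opening: 0.0931
grip_force: 0.0
```

```bash
cat >> h.py <<'E'
from scipy.spatial.transform import Rotation as Rot
R3=np.eye(3);R3[:2,:2]=R
def tool():
    s=manip.get_state();q=s['eef_rot'];M=Rot.from_quat([q[1],q[2],q[3],q[0]]).as_matrix()
    t=s['tcp_pos'];g=t+.167*M[:,2]
    f=lambda p:R3@(p-np.r_[O,0])
    print(s['time'],"tcp",f(t).round(4),"grasp",f(g).round(4),"\n",(R3@M).round(3),"\nF",(R3@s['ft_force']).round(1),s['opening'],s['grip_force'],s['qpos'].round(2))
    return M,g
def handle(n,save=None):
    im,d=read_camera(n);P=pts(n,d);h=cv2.cvtColor(im,cv2.COLOR_BGR2HSV)
    if save: cv2.imwrite(save,im)
    S=(P-np.r_[O,0])@R3.T
    m=(h[...,0]<20)&(h[...,1]>120)&(d>0)&(S[...,2]>.2)&(S[...,2]<.34)&(S[...,1]<-.08)&(S[...,1]>-.2)&(abs(S[...,0])<.15)
    m=cv2.erode(m.astype(np.uint8),np.ones((2,2)))>0
    q=S[m]
    print(n,len(q),np.median(q,0).round(4) if len(q) else"",np.percentile(q,[3,97],axis=0).round(4) if len(q) else "")
E
python3 - <<'E'
from h import *
tool();handle("wrist","pics/w3.png");handle("top");handle("scene")
E
```

```text
8.8 tcp [-0.1896 -0.2174  0.5462] grasp [-0.1894 -0.1378  0.3994] 
 [[-0.001  1.     0.001]
 [ 0.879  0.001  0.476]
 [ 0.476  0.002 -0.879]] 
F [-0.8  0.4  0.1] 0.0931058117565055 0.0 [ 0.15  0.3   0.28  1.61 -0.51  1.52  0.61]
wrist 64 [-0.0397 -0.0875  0.2105] [[-0.0418 -0.093   0.2084]
 [-0.0372 -0.0813  0.2119]]
top 101 [ 0.0394 -0.1374  0.3027] [[ 0.0333 -0.1662  0.2998]
 [ 0.046  -0.1057  0.3069]]
scene 121 [ 0.0505 -0.1345  0.3013] [[ 0.0438 -0.1667  0.292 ]
 [ 0.0545 -0.1044  0.3067]]
```

View pics/w3.png

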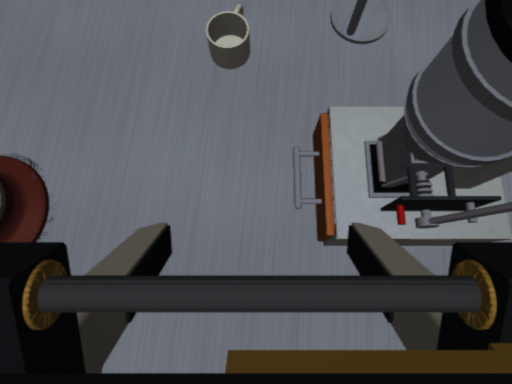

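The wrist view shows the drawer shut (bow at (298,178)) and the lever arm leading out of view at (510,208). Top and scene views both put the handle at about silo (0.041, -0.137, 0.293). I'll go over it and descend.

>>> apply_moves(
  series=[
    [[0, 4, 0], [0, 0, 0]],
    [[0, 4, 0], [0, 0, 0]],
    [[0, 4, 0], [0, 0, 0]],
    [[0, 4, 0], [0, 0, 0]],
    [[0, 4, 0], [0, 0, 0]],
    [[0, 3, 0], [0, 0, 0]],
    [[0, 0, 0], [0, 0, 0]],
    [[0, 0, 0], [0, 0, 0]],
  ],
)

```text
time: 9.75
tcp_pos: [0.6977, -0.1127, 0.5452]
eef_rot: [-0.183, 0.654, 0.715, 0.166]
ft_force: [0.1, 0.4, -0.0]
opening: 0.093
grip_force: 0.0
```

Run:
```python
from h import *
tool();handle("wrist","pics/w4.png")
```

```text
9.75 tcp [ 0.0404 -0.2164  0.5452] grasp [ 0.0401 -0.1364  0.3986] 
 [[-0.     1.    -0.002]
 [ 0.878  0.001  0.479]
 [ 0.479 -0.001 -0.878]] 
F [ 0.2  0.4 -0. ] 0.09295787856303886 0.0 [ 0.11  0.7   0.25  0.92 -0.62  1.72  0.37]
wrist 1600 [ 0.0422 -0.1227  0.3036] [[-0.0361 -0.145   0.2125]
 [ 0.0516 -0.0923  0.3057]]
```

View pics/w4.png

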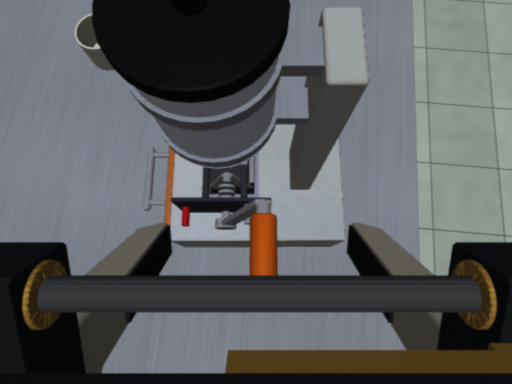

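The handle sits centred between the fingers at (263,245). Going down.

>>> apply_moves(
  series=[
    [[-1, 0, 1.85], [0, 0, 0]],
    [[-1, 0, 1.85], [0, 0, 0]],
    [[-1, 0, 1.85], [0, 0, 0]],
    [[-1, 0, 1.85], [0, 0, 0]],
    [[-1, 0, 1.85], [0, 0, 0]],
    [[0, 0, 0], [0, 0, 0]],
    [[0, 0, 0], [0, 0, 0]],
  ],
)

```text
time: 10.5
tcp_pos: [0.6967, -0.113, 0.4426]
eef_rot: [-0.182, 0.655, 0.714, 0.168]
ft_force: [-0.1, 0.6, 1.1]
opening: 0.0934
grip_force: 0.0
```

>>> apply_moves(
  series=[
    [[0, 0, 0], [0, 0, 0]],
    [[0, 0, 0], [0, 0, 0]],
    [[0, 0, 0], [0, 0, 0]],
    [[0, 0, 0], [0, 0, 0]],
    [[0, 0, 0], [0, 0, 0]],
    [[0, 0, 0], [0, 0, 0]],
    [[0, 0, 0], [0, 0, 0]],
    [[0, 0, 0], [0, 0, 0]],
  ],
  fingers=1,
  grip_force=30,
)

```text
time: 11.3
tcp_pos: [0.6974, -0.1128, 0.4408]
eef_rot: [-0.182, 0.655, 0.714, 0.167]
ft_force: [0.9, 0.2, 0.4]
opening: 0.0337
grip_force: 0.0
```

Run:
```python
from h import *
tool();handle("top","pics/t5.png");handle("scene")
```

```text
11.3 tcp [ 0.0401 -0.2164  0.4408] grasp [ 0.0401 -0.1364  0.2943] 
 [[ 0.     1.    -0.   ]
 [ 0.878 -0.     0.479]
 [ 0.479 -0.    -0.878]] 
F [0.9 0.2 0.4] 0.03374207972936801 0.0 [ 0.1   0.74  0.24  1.14 -0.62  1.51  0.5 ]
top 81 [ 0.0405 -0.1315  0.3025] [[ 0.0337 -0.1668  0.2977]
 [ 0.0491 -0.1056  0.3065]]
scene 2 [ 0.0496 -0.1025  0.304 ] [[ 0.048  -0.1032  0.3039]
 [ 0.0512 -0.1017  0.3041]]
```

>>> apply_moves(
  series=[
    [[0, 0, 0], [0, 0, 0]],
    [[0, 0, 0], [0, 0, 0]],
    [[0, 0, 0], [0, 0, 0]],
    [[0, 0, 0], [0, 0, 0]],
    [[0.14, -1.16, -0.26], [0, 0, 0]],
    [[0.14, -1.16, -0.26], [0, 0, 0]],
    [[0, 0, 0], [0, 0, 0]],
  ],
)

```text
time: 12.1
tcp_pos: [0.6749, -0.1147, 0.4491]
eef_rot: [-0.18, 0.655, 0.714, 0.17]
ft_force: [6.2, -0.1, 3.9]
opening: 0.0213
grip_force: 30.0
```

Run:
```python
from h import *
tool();handle("top","pics/t6.png")
```

```text
12.1 tcp [ 0.0175 -0.2164  0.4491] grasp [ 0.0188 -0.1363  0.3025] 
 [[-0.002  1.     0.008]
 [ 0.878 -0.002  0.479]
 [ 0.479  0.008 -0.878]] 
F [ 6.2 -0.7  3.9] 0.021339540632853517 29.987699389457703 [ 0.11  0.69  0.24  1.21 -0.62  1.49  0.52]
top 81 [ 0.0172 -0.1269  0.3084] [[ 0.0099 -0.1464  0.3052]
 [ 0.0243 -0.1041  0.3131]]
```

Firmly gripped and following the arc. Continuing.

>>> apply_moves(
  series=[
    [[0.03, -1.2, -0.05], [0, 0, 0]],
    [[0.03, -1.2, -0.05], [0, 0, 0]],
    [[-0.08, -1.2, 0.16], [0, 0, 0]],
    [[-0.08, -1.2, 0.16], [0, 0, 0]],
    [[-0.2, -1.12, 0.36], [0, 0, 0]],
    [[-0.2, -1.12, 0.36], [0, 0, 0]],
    [[0, 0, 0], [0, 0, 0]],
  ],
)

```text
time: 12.85
tcp_pos: [0.6053, -0.1209, 0.4396]
eef_rot: [-0.179, 0.655, 0.714, 0.171]
ft_force: [5.8, -0.8, 7.7]
opening: 0.0213
grip_force: 30.0
```

Run:
```python
from h import *
tool();handle("top","pics/t7.png")
```

```text
12.85 tcp [-0.0524 -0.2164  0.4396] grasp [-0.0505 -0.1364  0.2931] 
 [[-0.003  1.     0.011]
 [ 0.878 -0.003  0.479]
 [ 0.479  0.011 -0.877]] 
F [ 5.7 -1.3  7.7] 0.021321587266459233 29.998392462730408 [ 0.12  0.59  0.25  1.44 -0.6   1.38  0.62]
top 86 [-0.0522 -0.1293  0.298 ] [[-0.0598 -0.1665  0.2936]
 [-0.0442 -0.1059  0.3015]]
```

>>> apply_moves(
  series=[
    [[-0.3, -1.0, 0.55], [0, 0, 0]],
    [[-0.3, -1.0, 0.55], [0, 0, 0]],
    [[-0.3, -0.8, 0.55], [0, 0, 0]],
    [[-0.2, -0.4, 0.35], [0, 0, 0]],
    [[0, 0, 0], [0, 0, 0]],
    [[0, 0, 0], [0, 0, 0]],
  ],
)

```text
time: 13.5
tcp_pos: [0.5752, -0.1235, 0.4175]
eef_rot: [-0.177, 0.654, 0.715, 0.173]
ft_force: [7.4, 0.1, 7.3]
opening: 0.0213
grip_force: 30.0
```

Run:
```python
from h import *
tool();handle("top","pics/t8.png")
```

```text
13.5 tcp [-0.0826 -0.2164  0.4175] grasp [-0.0802 -0.1364  0.2709] 
 [[-0.004  1.     0.014]
 [ 0.878 -0.003  0.479]
 [ 0.479  0.015 -0.878]] 
F [ 7.4 -0.5  7.3] 0.02126339645327218 30.000097453594208 [ 0.13  0.56  0.24  1.56 -0.61  1.31  0.68]
top 95 [-0.0818 -0.1313  0.2776] [[-0.089  -0.1692  0.2733]
 [-0.074  -0.1067  0.2811]]
```

>>> apply_moves(
  series=[
    [[-0.13, -0.3, 0.24], [0, 0, 0]],
    [[-0.13, -0.3, 0.24], [0, 0, 0]],
    [[0, 0, 0], [0, 0, 0]],
    [[0, 0, 0], [0, 0, 0]],
    [[0, 0, 0], [0, 0, 0]],
  ],
)

```text
time: 14.05
tcp_pos: [0.5723, -0.1237, 0.4169]
eef_rot: [-0.172, 0.654, 0.715, 0.178]
ft_force: [14.2, -1.4, 19.0]
opening: 0.0215
grip_force: 30.0
```

Run:
```python
from h import *
tool();handle("top","pics/t9.png")
```

```text
14.05 tcp [-0.0855 -0.2164  0.4169] grasp [-0.0806 -0.1364  0.2704] 
 [[-0.009  1.     0.029]
 [ 0.878 -0.006  0.479]
 [ 0.479  0.03  -0.877]] 
F [14.  -2.6 19. ] 0.021544368233264527 29.981049299240112 [ 0.13  0.55  0.24  1.58 -0.62  1.29  0.7 ]
top 98 [-0.0821 -0.1327  0.2774] [[-0.0892 -0.1693  0.2727]
 [-0.0741 -0.1047  0.2809]]
```

The force rose from about 10 to 24 N while the handle stayed put, so it is at the stop. I'll hold, then check the scene.

>>> apply_moves(
  series=[
    [[0, 0, 0], [0, 0, 0]],
    [[0, 0, 0], [0, 0, 0]],
    [[0, 0, 0], [0, 0, 0]],
    [[0, 0, 0], [0, 0, 0]],
    [[0, 0, 0], [0, 0, 0]],
    [[0, 0, 0], [0, 0, 0]],
    [[0, 0, 0], [0, 0, 0]],
    [[0, 0, 0], [0, 0, 0]],
  ],
)

```text
time: 14.9
tcp_pos: [0.5723, -0.1237, 0.4169]
eef_rot: [-0.172, 0.654, 0.715, 0.178]
ft_force: [14.2, 0.1, 20.2]
opening: 0.0215
grip_force: 30.0
```

Run:
```python
from h import *
tool();handle("top","pics/t10.png");handle("scene","pics/s10.png");bow()
```

```text
14.9 tcp [-0.0855 -0.2164  0.4169] grasp [-0.0806 -0.1364  0.2704] 
 [[-0.009  1.     0.029]
 [ 0.878 -0.006  0.479]
 [ 0.479  0.03  -0.877]] 
F [14.2 -1.2 20.2] 0.02153064991500759 29.981186091899872 [ 0.13  0.55  0.24  1.58 -0.62  1.29  0.7 ]
top 98 [-0.0823 -0.1328  0.2774] [[-0.0891 -0.1691  0.2724]
 [-0.0739 -0.1048  0.2814]]
scene 0  
15.0 tcp silo [-0.0855 -0.2164] 0.4169 [14.3  0.6 19.8]
top 78 [-0.137  -0.1356 -0.1299 -0.1221]
 front 181 [-0.0969 -0.0915 -0.086 ]
wrist 695 [-0.1353 -0.1322 -0.128  -0.1217]
 front 976 [-0.0948 -0.0904 -0.0858]
```

View pics/t10.png

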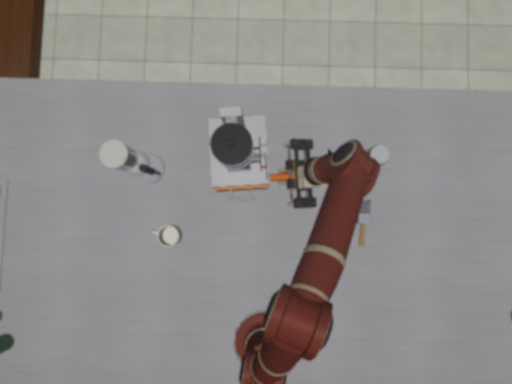

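The top view shows the drawer shut (front at (240,187)), the handle held forward at (282,177), and the siphon, cup, tin and brush at their original pixels. Everything is steady, so I'll hand in.

```bash
python3 -c "
from station import manip
print(manip.job_done())"
```

```text
the job is handed in; nothing more can be done
None
```

I handed the job in with the drawer home in its catch and the gate lever gripped firmly (30 N) at its stop; the siphon, cup, tin and brush had not visibly moved, and the judge returned no verdict.

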